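# Load the climate loggers into the inclined rail

### The job

Slide both climate loggers into the inclined slotted rail through its open upper end, one behind the other, both with the grey slotted nose pointing down the slope and the grip fin standing up through the slot. The first must rest against the stop at the low end and the second close up against it; do not disturb the clips, the loupe or the eraser.

Things in the scene. Friction and masses are not known exactly. Their poses are not given: they have to be found in the camera images.
- rail_stand: Grey base plate 260x100x10 with aluminium legs that carry the rail; fixed to the table. Origin: centre of its underside; x is horizontal, from the rail's low end towards its high, open end.
- channel: The rail: aluminium C channel rising 20 degrees to its open mouth, inside 48 wide, 26 high, 215 long. Origin: middle of the inner floor at the black stop's inner face (low end, 34 above the table); x up the slope, y across, z square to the floor. Top lips (top face at z = 30) leave a slot 20 wide for the grip fins, open at the mouth. Slick: a logger let go inside slides down by itself.
- mouth (a point): Middle of the channel floor at the mouth (channel x = 215). Beyond it the floor runs on as an apron to x = 260, side cheeks flare from 48 to about 75 wide over x = 215 to 255, and the lips' ends turn up over x = 215 to 233, to z = 35.
- logger_a: Climate logger, one of two alike, 80 to 170 g: white case 68 long, 44 wide, 22 high; grey slotted nose 28 wide at one end, 90 long in all. On top in the middle an upright grip fin, 36 long (x), 12 thick (y), flat-sided, its top 72 above the underside. Origin: centre of the underside; x to the nose, y across, z up. Fingertips must stay over 37 above its underside to clear the rail's lips.
- logger_a_nose (a point): Middle of the nose's end face (logger x = +45), 11 above the underside; the nose is 18 high.
- logger_a_tail (a point): Middle of the flat, full-width tail face (logger x = -45), 11 above the underside; a small dark window lies on the top beside it.
- logger_b: Climate logger, one of two alike, 80 to 170 g: white case 68 long, 44 wide, 22 high; grey slotted nose 28 wide at one end, 90 long in all. On top in the middle an upright grip fin, 36 long (x), 12 thick (y), flat-sided, its top 72 above the underside. Origin: centre of the underside; x to the nose, y across, z up. Fingertips must stay over 37 above its underside to clear the rail's lips.
- logger_b_nose (a point): Middle of the nose's end face (logger x = +45), 11 above the underside; the nose is 18 high.
- logger_b_tail (a point): Middle of the flat, full-width tail face (logger x = -45), 11 above the underside; a small dark window lies on the top beside it.
- bulldog_clip_0: Bystander: black spring clip, 26x32x48, standing (mm); origin at the centre of its underside.
- bulldog_clip_1: Bystander: dark blue spring clip, 26x32x48, standing (mm); origin at the centre of its underside.
- loupe: Bystander: black eyepiece loupe, 40 across, 28 high, standing (mm); origin at the centre of its underside.
- eraser: Bystander: blue and white eraser, 24x53x13, lying flat (mm); origin at the centre of its underside.
Things that resemble listed ones, but are neither listed nor needed, are in the scene too. Leave any blue or orange look-alike of the logger_b alone. What is shaped like the logger_a but orange or red is not meant.

How it is judged:
On the way:
1. One logger lies at the bottom of the rail, nose against the stop (((x of logger_a_nose in the frame of channel between -0.008 and 0.014 m and y of logger_a_nose in the frame of channel between -0.008 and 0.008 m and z of logger_a_nose in the frame of channel between 0.003 and 0.022 m and x of logger_a_tail in the frame of channel between 0.082 and 0.104 m and y of logger_a_tail in the frame of channel between -0.008 and 0.008 m and z of logger_a_tail in the frame of channel between 0.003 and 0.022 m and linear speed of logger_a below 0.02 m/s) or (x of logger_b_nose in the frame of channel between -0.008 and 0.014 m and y of logger_b_nose in the frame of channel between -0.008 and 0.008 m and z of logger_b_nose in the frame of channel between 0.003 and 0.022 m and x of logger_b_tail in the frame of channel between 0.082 and 0.104 m and y of logger_b_tail in the frame of channel between -0.008 and 0.008 m and z of logger_b_tail in the frame of channel between 0.003 and 0.022 m and linear speed of logger_b below 0.02 m/s))), for 0.2 s.
At the end, for the whole second after the job is handed in: Both loggers at rest in the channel, cases on the floor under the lips (within 8 mm sideways), noses down the slope: one with its nose tip within 14 mm of the stop, the other within 14 mm of the first one's home tail position (90 mm up the slope). Either may be first ((((x of logger_a_nose in the frame of channel between -0.008 and 0.014 m and y of logger_a_nose in the frame of channel between -0.008 and 0.008 m and z of logger_a_nose in the frame of channel between 0.003 and 0.022 m and x of logger_a_tail in the frame of channel between 0.082 and 0.104 m and y of logger_a_tail in the frame of channel between -0.008 and 0.008 m and z of logger_a_tail in the frame of channel between 0.003 and 0.022 m and linear speed of logger_a below 0.02 m/s) and (x of logger_b_nose in the frame of channel between 0.082 and 0.104 m and y of logger_b_nose in the frame of channel between -0.008 and 0.008 m and z of logger_b_nose in the frame of channel between 0.003 and 0.022 m and x of logger_b_tail in the frame of channel between 0.172 and 0.194 m and y of logger_b_tail in the frame of channel between -0.008 and 0.008 m and z of logger_b_tail in the frame of channel between 0.003 and 0.022 m and linear speed of logger_b below 0.02 m/s)) or ((x of logger_b_nose in the frame of channel between -0.008 and 0.014 m and y of logger_b_nose in the frame of channel between -0.008 and 0.008 m and z of logger_b_nose in the frame of channel between 0.003 and 0.022 m and x of logger_b_tail in the frame of channel between 0.082 and 0.104 m and y of logger_b_tail in the frame of channel between -0.008 and 0.008 m and z of logger_b_tail in the frame of channel between 0.003 and 0.022 m and linear speed of logger_b below 0.02 m/s) and (x of logger_a_nose in the frame of channel between 0.082 and 0.104 m and y of logger_a_nose in the frame of channel between -0.008 and 0.008 m and z of logger_a_nose in the frame of channel between 0.003 and 0.022 m and x of logger_a_tail in the frame of channel between 0.172 and 0.194 m and y of logger_a_tail in the frame of channel between -0.008 and 0.008 m and z of logger_a_tail in the frame of channel between 0.003 and 0.022 m and linear speed of logger_a below 0.02 m/s)))); the robot touches nothing.
It fails at once if A bystander (clip, loupe or eraser) is shifted by more than 40 mm (distance of any of bulldog_clip_0, bulldog_clip_1, loupe, eraser from where it was at the start of the episode above 0.04 m).
It also fails if it takes over 72 s, if anything falls off the work surface, if the arm or the gripper's body presses on something with over 40 N, if the wrist force passes 120 N, or if a joint passes its speed limit or range.

### The arm

A 6-joint arm with a two-finger parallel gripper is mounted at the origin on a cart in front of the work surface, level with it; the furniture and walls round the work are solid. World frame = base frame: x ahead of the robot, y to its left, z up, the work surface at z = 0. Lengths are in m, angles in rad, forces in N, time in s.
With the tool pointing down it reaches from about 0.25 to 0.775 m from the base axis. Payload 4 kg.
Tool frame: the origin (TCP) lies between the finger pads; the fingertips stand 14 mm ahead of it and the grasp point (between the pads) lies 5 mm behind it (robot.nose_length is the distance from the TCP to the fingertips, in m); z points along the fingers, y is the direction in which the jaws open and shut (so a half turn about z gives the same grasp; the last joint's range is limited). The gripper opens to 94 mm and grips with 3 to 60 N. Pads are 16 mm wide; open, the fingers measure 119 mm over their backs; the gripper's body (75 mm by 177 mm) begins 78 mm behind the grasp point.
Start: joints at [1.097, 0.087, 1.371, -0, 1.684, -0.103], TCP at [0.199, 0.513, 0.22] pointing down, gripper open.
Joint ranges: [-3.1, 3.1], [-0.76, 2.03], [0.27, 2.55], [-1.08, 4.22], [0.17, 2.65], [-2.57, 2.57]. Speed limits (rad/s): [2.79, 2.79, 3.14, 3.14, 3.14, 3.14].

### API

Orientations are given as [roll, pitch, yaw] about the fixed x, y, z axes, in that order (R = Rz(yaw) Ry(pitch) Rx(roll)).
In Python, from bench import robot, eyes, finder gives the robot as it stands.
- The arm moves only by the tool play_rows, never from a script. Its argument "rows" is a list of rows, each an object with "linear": the shift along the tool's x, y, z in cm, a list of three; "spin": the turn about the tool's z in degrees. A call has 1 to 12 rows; each row shifts and turns the commanded pose from where the row before left it, along the tool's axes as they then stand; what a row does not reach is not made up. A row lasts 1/12 s, in which the tool goes at most 41.7 mm and 7.16 degrees, less where a joint would pass 70% of its speed; a pose out of reach is approached as far as the arm can. A call with a gripper value outside its range is refused whole. "claw" is the finger opening in cm, from 0 to 9.4, set as the call begins (left out, the last holds). The fingers move at their own pace and stop on an object; the grip force is fixed at half the most. Time passes only in rows, so rows that do not move let the fingers close. It gives the time, the measured TCP pose, the force and the opening at its end, in the units of the state.
- robot.get_obs(): the state, without advancing time (a new reading comes with each control period).
- eyes.snapshot(name): name is "scene" or "top"; returns a dict with "frame" (420x560x3 uint8, red, green, blue), "fx", "fy", "cx", "cy" (pixels), "rvec" (rotation vector, rad) and "tvec" (3), from world to camera coordinates, as OpenCV has them. Camera axes: x right, y down, z forward; pixel columns grow to the right and rows downward; lengths in m; the calibration is good to about 2 mm. A picture is of the moment at which its call begins. There is no depth.
- robot.close_job(): hands the job in, once; it reports no verdict.
Trained networks look in a picture, given as the dict that the camera call returned (one of the last four; its "shot" number tells which), for a name from the list of things; names that differ only in an ending like _2 or _b are one class to them, and where a whole thing is asked for, a point or a joint stands for the part that bears it (a point fixed in the world has none). Each returns a list of dicts, best first, with "conf" (0 to 1); they miss things now and then, are a little off and sometimes report something else, mostly with a low value. They report only what shows in the picture. A call takes as long as a camera call. They do not tell look-alikes from the thing itself.
- finder.silhouettes(picture, name): "pixels" (420x560 bool, what is visible of it) and "box" ([centre column, centre row, width, height] in pixels, round what is visible of it).
The state is a dict: "time": time; "joint_positions": joint angles; "qvel": joint speeds; "joint_torque": joint torques, N m; "tool_pos": TCP position; "ee_rot": TCP orientation; "wrist_force": force on the tool from outside, world axes, zero at the start; "wrist_torque": the same for the moment, N m; "width": finger opening in m.
Only numpy, scipy, OpenCV 4.12 (cv2) and the standard library are available. Lean on these libraries where they do the work, as an engineer would, in place of code of your own. Each camera call takes 0.05 s, during which the arm holds its last target. There are 200 camera calls.

## Working session

There is one attempt and no reset: what is moved stays moved. The work goes in short steps, Python scripts to look and compute and a tool call to move; the robot and the scene stay as the last step left them, time stands still between calls to the robot, and variables do not carry over. Pictures are saved under pics/ and viewed, about 8 in all and at most 12, crops included, and the job is handed in when it is done.

Besides the shell and the picture viewer there is one more tool, called by a JSON object that holds its "method" and its "body". play_rows: Moves the arm, as the interface text tells. Its arguments: {"type":"object","properties":{"rows":{"type":"array"},"claw":{"type":"number"}},"required":["rows"]}

```bash
ls; mkdir -p pics; cat > h.py <<'E'
import numpy as np, cv2
from scipy.spatial.transform import Rotation as Rn
from bench import robot, eyes, finder
def P(s):
    R=cv2.Rodrigues(np.array(s["rvec"],float))[0]; return R,np.array(s["tvec"],float).ravel()
def px2w(s,u,v,z):
    R,t=P(s); d=R.T@np.array([(u-s["cx"])/s["fx"],(v-s["cy"])/s["fy"],1]); c=-R.T@t
    return c+d*(z-c[2])/d[2]
def w2px(s,p):
    R,t=P(s); q=R@np.array(p,float)+t; return np.array([s["fx"]*q[0]/q[2]+s["cx"],s["fy"]*q[1]/q[2]+s["cy"]])
def save(s,n,crop=None,k=1):
    f=s["frame"][:,:,::-1]
    if crop: a,b,c,d=crop; f=f[b:d,a:c]
    cv2.imwrite("pics/"+n,cv2.resize(f,None,fx=k,fy=k,interpolation=cv2.INTER_CUBIC))
E
python3 - <<'E'
from h import *
o=robot.get_obs(); print(o["tool_pos"],o["ee_rot"],o["time"])
ims=[]
for n in("top","scene"):
    s=eyes.snapshot(n); save(s,n+"0.png",None,1.4)
    R,t=P(s); print(n,"cam",-R.T@t,s["fx"], R.round(2).tolist())
    for k in ["logger_a","logger_a_nose","logger_a_tail","channel","mouth","rail_stand","bulldog_clip_0","loupe","eraser"]:
        try:
            for d in finder.silhouettes(s,k)[:4]: print(k,round(d["conf"],2),np.round(d["box"]),px2w(s,d["box"][0],d["box"][1],0.02).round(3))
        except Exception as e: print(k,e)
E
```

```text
pics
[0.19907016 0.51216363 0.21832015] [-3.13942931e+00 -2.19619393e-04  2.77078561e+00] 0.0
top cam [ 0.24459248 -0.12130431  1.45117297] 386.10713899587086 [[-0.05, -1.0, 0.0], [-0.98, 0.04, -0.21], [0.21, -0.01, -0.98]]
logger_a 0.8 [329. 262.  26.  21.] [ 0.353 -0.336  0.02 ]
logger_a 0.66 [310. 195.  19.  16.] [ 0.612 -0.282  0.02 ]
logger_a 0.65 [300. 242.  22.  16.] [ 0.435 -0.233  0.02 ]
logger_a 0.61 [384. 188.  30.  20.] [ 0.628 -0.567  0.02 ]
logger_a_nose 0.74 [277. 180.  13.  21.] [ 0.676 -0.158  0.02 ]
logger_a_nose 0.59 [386. 191.  27.  16.] [ 0.617 -0.573  0.02 ]
logger_a_nose 0.47 [300. 244.  25.  20.] [ 0.425 -0.233  0.02 ]
logger_a_tail 0.75 [310. 191.  25.  16.] [ 0.627 -0.282  0.02 ]
logger_a_tail 0.63 [386. 187.  28.  17.] [ 0.631 -0.578  0.02 ]
logger_a_tail 0.42 [272. 267.  13.  11.] [ 0.345 -0.125  0.02 ]
channel 0.59 [184. 207.  67.  40.] [0.587 0.201 0.02 ]
mouth 0.66 [183. 206.  66.  47.] [0.592 0.204 0.02 ]
rail_stand 0.7 [186. 209.  72.  50.] [0.581 0.192 0.02 ]
rail_stand 0.33 [183. 208.  70.  40.] [0.582 0.202 0.02 ]
bulldog_clip_0 0.36 [270. 268.  14
[... 719 characters left out ...]
_a_tail 0.91 [426. 244.  32.  30.] [ 0.639 -0.571  0.02 ]
logger_a_tail 0.85 [316. 202.  16.  25.] [ 0.713 -0.16   0.02 ]
logger_a_tail 0.61 [337. 218.  29.  23.] [ 0.639 -0.279  0.02 ]
channel 0.77 [211. 173.  72.  28.] [0.71  0.304 0.02 ]
channel 0.48 [211. 181.  79.  47.] [0.644 0.248 0.02 ]
mouth 0.68 [212. 174.  73.  30.] [0.704 0.294 0.02 ]
rail_stand 0.87 [213. 181.  78.  44.] [0.648 0.242 0.02 ]
rail_stand 0.29 [295. 238.  28.  25.] [ 0.448 -0.233  0.02 ]
bulldog_clip_0 0.38 [285. 196.   1.   3.] [ 0.69  -0.049  0.02 ]
loupe 0.5 [293. 236.  33.  25.] [ 0.456 -0.224  0.02 ]
loupe 0.43 [229. 230.  10.  13.] [ 0.379 -0.042  0.02 ]
eraser 0.74 [271. 215.  11.  10.] [ 0.538 -0.091  0.02 ]
```

View pics/top0.png

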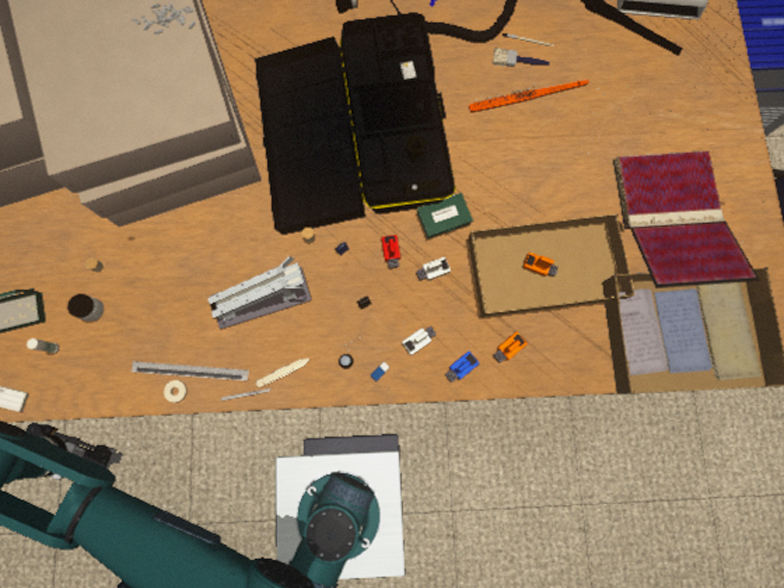

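View pics/scene0.png

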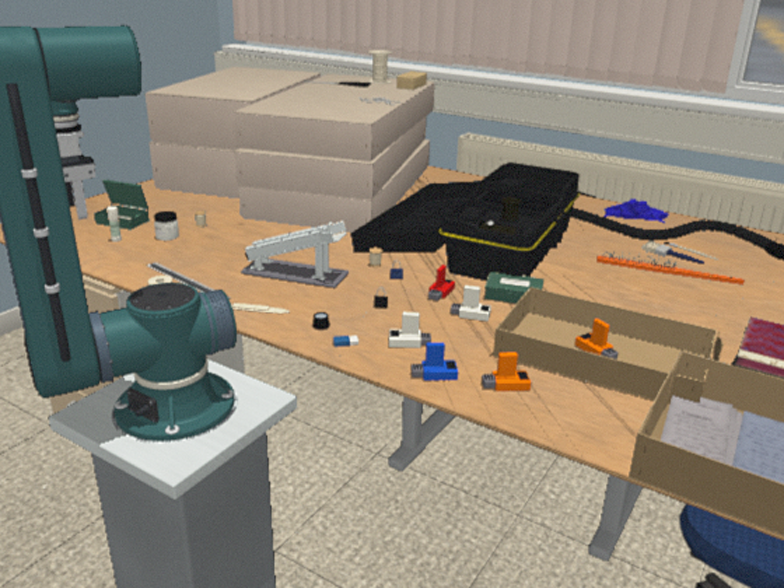

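```bash
python3 - <<'E'
from h import *
import pickle
T=eyes.snapshot("top");S=eyes.snapshot("scene"); pickle.dump((T,S),open("s.pkl","wb"))
def c(s,a,b,w,h,k):
    f=cv2.resize(s["frame"][b:b+h,a:a+w,::-1],None,fx=k,fy=k,interpolation=cv2.INTER_LANCZOS4)
    for i in range(0,w,10): cv2.line(f,(i*k,0),(i*k,6),(0,0,255),1); cv2.putText(f,str(a+i),(i*k,16),0,.3,(0,0,255))
    for j in range(0,h,10): cv2.line(f,(0,j*k),(6,j*k),(0,0,255),1); cv2.putText(f,str(b+j),(8,j*k+4),0,.3,(0,0,255))
    return f
A=np.hstack([c(T,145,178,80,60,5),c(S,172,152,80,60,5)])
B=np.hstack([c(T,282,178,80,75,4)[:300,:400],np.zeros((300,80,3),np.uint8),c(S,270,195,80,60,5)])
B=B[:,:]; B=np.hstack([c(T,282,178,80,75,4),np.zeros((300,80,3),np.uint8),c(S,275,197,80,60,5)]) if 0 else np.hstack([c(T,280,178,80,75,4),c(S,272,197,96,60,5)])
cv2.imwrite("pics/crops.png",np.vstack([A,B[:, :800]]))
for s in(T,S):
  for d in finder.silhouettes(s,"logger_a")[:6]:
    m=d["pixels"]; print(s["shot"],d["conf"],d["box"],s["frame"][m].mean(0).round())
E
```

```text
3 0.74 [278.8, 180.4, 10.6, 20.0] [164.  43.  32.]
3 0.69 [364.8, 249.9, 28.0, 26.0] [178. 100.  25.]
3 0.59 [330.5, 261.1, 23.0, 18.3] [ 68.  87. 150.]
3 0.56 [310.3, 194.1, 25.8, 15.9] [160. 151. 137.]
3 0.56 [385.4, 188.5, 24.8, 18.4] [150.  78.  19.]
3 0.52 [297.6, 242.9, 25.9, 19.1] [179. 173. 162.]
4 0.91 [334.8, 217.2, 26.9, 27.5] [169. 165. 154.]
4 0.81 [313.6, 203.1, 22.5, 29.1] [145.  50.  46.]
4 0.79 [290.6, 236.2, 29.5, 26.1] [172. 167. 154.]
4 0.74 [426.8, 241.8, 26.6, 29.1] [160.  90.  30.]
4 0.7 [308.9, 260.1, 33.9, 27.4] [ 48.  78. 142.]
4 0.62 [360.9, 264.1, 32.5, 29.5] [173.  98.  31.]
```

View pics/crops.png

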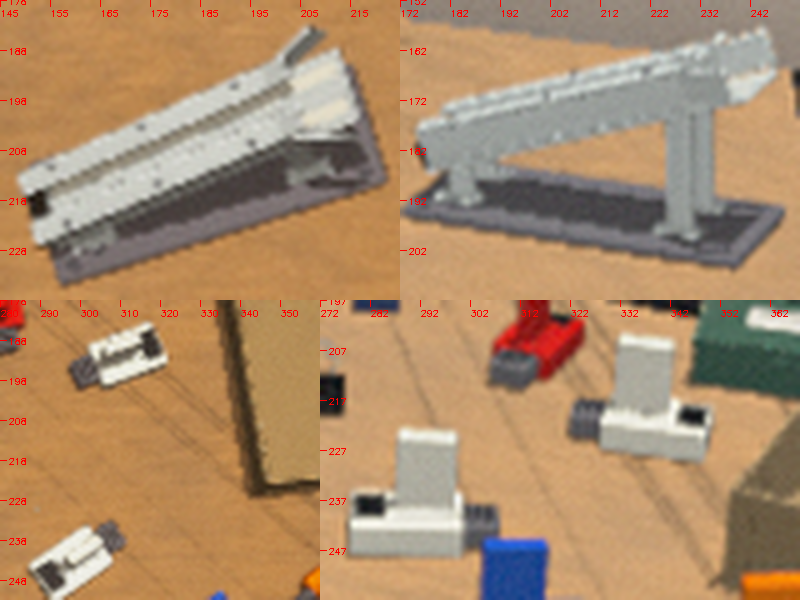

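```bash
cat > fit.py <<'E'
from h import *
import pickle
from scipy.optimize import minimize
K=8
def box(x0,x1,y0,y1,z0,z1): return np.array([[x,y,z] for x in(x0,x1) for y in(y0,y1) for z in(z0,z1)],float)
LOG=[box(-.045,.023,-.022,.022,0,.022),box(.02,.045,-.014,.014,.002,.02),box(-.018,.018,-.006,.006,.02,.072)]
def proj(s,Pw):
    R,t=P(s); return cv2.projectPoints(Pw,np.array(s["rvec"],float),np.array(s["tvec"],float),np.array([[s["fx"],0,s["cx"]],[0,s["fy"],s["cy"]],[0,0,1]]),None)[0].reshape(-1,2)
def render(s,parts,win):
    a,b,w,h=win; m=np.zeros((h*4,w*4),np.uint8)
    for p in parts:
        q=(proj(s,p)-[a-.5,b-.5])*4-.5
        cv2.fillConvexPoly(m,cv2.convexHull((q*16).round().astype(np.int32)),255,shift=4)
    return cv2.resize(m,(w,h),interpolation=cv2.INTER_AREA)/255.
def mask(s,win,th=.36):
    a,b,w,h=win; f=s["frame"][b:b+h,a:a+w].astype(float); sat=(f.max(2)-f.min(2))/(f.max(2)+1)
    return np.clip((th+.06-sat)/.12,0,1)
def place(parts,x,y,yaw,z=0):
    R=Rn.from_euler("z",yaw).as_matrix(); return [p@R.T+[x,y,z] for p in parts]
def fit(views,model,p0,scale):
    def cost(q):
        c=0
        for s,win,m in views:
            r=render(s,model(np.array(q)*scale),win); c+=((r-m)**2).sum()/m.sum()
        return c
    best=None
    for k in range(3):
        x0=np.array(p0)/scale if best is None else best.x
        n=len(x0); sim=np.vstack([x0]+[x0+np.eye(n)[i]*(1-.3*k) for i in range(n)])
        best=minimize(cost,x0,method="Nelder-Mead",options=dict(initial_simplex=sim,maxiter=400))
    return best.x*scale,best.fun
def chan(x0,pts): # channel->stand
    c,s=np.cos(np.radians(20)),np.sin(np.radians(20))
    # x up slope
    return pts@np.array([[c,0,-s],[0,1,0],[s,0,c]]).T+[x0,0,.034]
E
cat > f1.py <<'E'
from fit import *
T,S=pickle.load(open("s.pkl","rb"))
for nm,wt,ws,g in(("far",(292,178,34,30),(315,200,42,34),(px2w(T,308,193,.011),px2w(T,298,196,.011),px2w(T,318,189,.011))),
                  ("near",(282,230,34,30),(270,220,40,32),(px2w(T,297,243,.011),px2w(T,307,237,.011),px2w(T,288,249,.011)))):
    c,n,t=g; d=n-t; p0=[c[0],c[1],np.arctan2(d[1],d[0])]
    vs=[(T,wt,mask(T,wt)),(S,ws,mask(S,ws))]
    for v in(vs,vs[:1],vs[1:]):
        q,f=fit(v,lambda q:place(LOG,*q),p0,np.array([.01,.01,.15])); print(nm,np.round(p0,3),q.round(4),np.degrees(q[2]).round(1),round(f,3))
RAIL=lambda q:place([box(-.13,.13,-.05,.05,0,.01),chan(q[3],box(-.006,.215,-.027,.027,-.003,.03)),chan(q[3],np.vstack([box(.215,.216,-.027,.027,-.003,.035),box(.255,.26,-.038,.038,-.003,.015)]))],*q[:3])
wt=(143,176,84,62);ws=(168,150,86,60)
lo=px2w(T,150,220,.06);hi=px2w(T,212,195,.12);d=hi-lo;c=px2w(T,186,209,.01)
vs=[(T,wt,mask(T,wt,.3)),(S,ws,mask(S,ws,.3))]
for v in(vs,vs[:1],vs[1:]):
    q,f=fit(v,RAIL,[c[0],c[1],np.arctan2(d[1],d[0]),-.12],np.array([.01,.01,.1,.01])); print("rail",q.round(4),np.degrees(q[2]).round(1),round(f,3))
    if v is vs: Q=q
out=[]
for s,win,m in vs:
    a,b,w,h=win;k=5
    f=cv2.resize(s["frame"][b:b+h,a:a+w,::-1],None,fx=k,fy=k,interpolation=cv2.INTER_LANCZOS4)
    L=lambda pts,z:place([pts if z is None else chan(Q[3],pts)],*Q[:3])[0]
    def ln(p,q,col,ch=True):
        a1=proj(s,place([chan(Q[3],np.array([p,q],float)) if ch else np.array([p,q],float)],*Q[:3])[0]); a1=((a1-[a-.5,b-.5])*k-.5).round().astype(int)
        cv2.line(f,tuple(a1[0]),tuple(a1[1]),col,1)
    for y in(-.01,.01): ln((0,y,.03),(.215,y,.03),(0,0,255))
    for y in(-.0255,.0255): ln((0,y,.03),(.215,y,.03),(0,255,0))
    for x in(0,.215): ln((x,-.0255,.03),(x,.0255,.03),(0,255,0))
    ln((.26,-.038,0),(.26,.038,0),(255,0,0)); ln((.233,-.0255,.035),(.233,.0255,.035),(255,0,255))
    cs=[(-.13,-.05,.01),(-.13,.05,.01),(.13,.05,.01),(.13,-.05,.01)]
    for i in range(4): ln(cs[i],cs[(i+1)%4],(0,255,255),False)
    out+=[f,cv2.cvtColor(cv2.resize((m*255).astype(np.uint8),None,fx=3,fy=3),cv2.COLOR_GRAY2BGR)]
H=max(o.shape[0] for o in out[:3:2]); canvas=np.zeros((600,800,3),np.uint8)
canvas[:out[0].shape[0],:out[0].shape[1]]=out[0]; 
o=out[2]; canvas[300:300+o.shape[0],370:370+o.shape[1]]=o[:300,:430]
for o,(x,y) in((out[1],(440,0)),(out[3],(0,330))): canvas[y:y+o.shape[0],x:x+o.shape[1]]=o
cv2.imwrite("pics/rail.png",canvas)
E
python3 f1.py
```

```text
far [ 0.624 -0.276  1.87 ] [ 0.6278 -0.2794  1.9103] 109.5 0.335
far [ 0.624 -0.276  1.87 ] [ 0.6269 -0.2793  1.9121] 109.6 0.067
far [ 0.624 -0.276  1.87 ] [ 0.6337 -0.2774  1.8989] 108.8 0.216
near [ 0.432 -0.222 -1.055] [ 0.4366 -0.232  -1.0274] -58.9 0.155
near [ 0.432 -0.222 -1.055] [ 0.4354 -0.2314 -1.0079] -57.7 0.029
near [ 0.432 -0.222 -1.055] [ 0.4424 -0.2295 -1.0689] -61.2 0.044
rail [ 0.5726  0.197  -1.2938 -0.1109] -74.1 0.445
rail [ 0.5721  0.1965 -1.2929 -0.1084] -74.1 0.04
rail [ 0.5825  0.2002 -1.2757 -0.111 ] -73.1 0.356
```

View pics/rail.png

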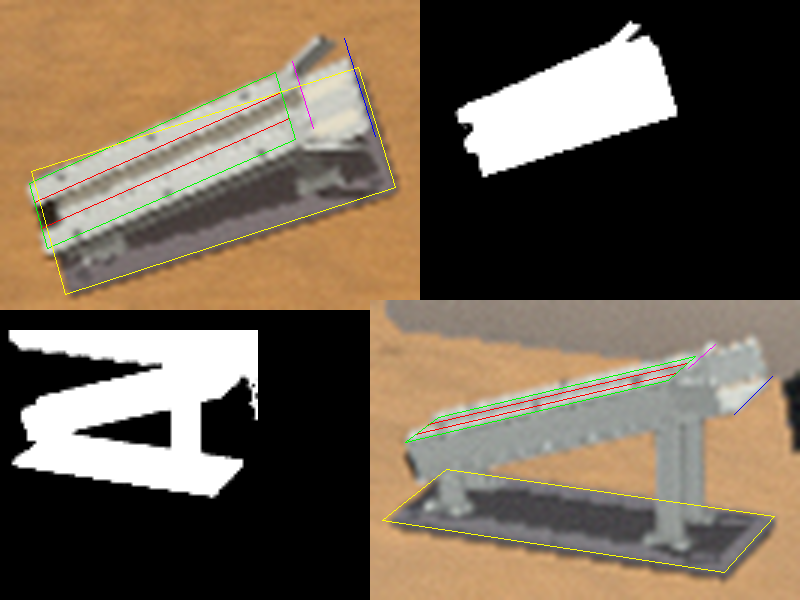

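```bash
cat > g.py <<'E'
import sys
from h import *
o=robot.get_obs(); y=o["ee_rot"][2]
t=np.array([float(v) for v in sys.argv[1:4]]); ty=np.radians(float(sys.argv[4])) if len(sys.argv)>4 else y
d=t-o["tool_pos"]; R=Rn.from_euler("xyz",[np.pi,0,ty]).as_matrix()
print("t",round(o["time"],2),"pos",o["tool_pos"].round(4),"yaw",np.degrees(y).round(2),"w",round(o["width"],4),"F",o["wrist_force"].round(1),"j6",o["joint_positions"][5].round(2))
print("spin",np.degrees(y-ty).round(2),"then linear cm",(R.T@d*100).round(2))
E
python3 - <<'E'
from h import *
s=eyes.snapshot("top"); print(robot.get_obs()["time"])
E
```

```text
1.25
```

{"method": "play_rows", "body": {"rows": [{"linear":[0,0,-0.5],"spin":7.05},{"linear":[0,0,-0.5],"spin":7.05},{"linear":[0,0,-0.5],"spin":7.05},{"linear":[0,0,-0.5],"spin":7.05},{"linear":[0,0,-0.5],"spin":7.05},{"linear":[0,0,-0.5],"spin":7.05},{"linear":[0,0,-0.5],"spin":7.05}], "claw": 6}}

```text
time: 1.83
tool_pos: [0.1993, 0.5126, 0.2548]
ee_rot: [3.142, -0.0, 1.903]
wrist_force: [0.3, -0.6, -0.1]
width: 0.0604
```

```bash
python3 g.py 0.629 -0.279 0.2 109.5
```

```text
t 1.83 pos [0.1993 0.5126 0.2548] yaw 109.06 w 0.0604 F [ 0.3 -0.6 -0.1] j6 0.76
spin -0.44 then linear cm [-88.97  14.08   5.48]
```

{"method": "play_rows", "body": {"rows": [{"linear":[-3.7,0.59,0],"spin":0},{"linear":[-3.7,0.59,0],"spin":0},{"linear":[-3.7,0.59,0],"spin":0},{"linear":[-3.7,0.59,0],"spin":0},{"linear":[-3.7,0.59,0],"spin":0},{"linear":[-3.7,0.59,0],"spin":0},{"linear":[-3.7,0.59,0],"spin":0},{"linear":[-3.7,0.59,0],"spin":0},{"linear":[-3.7,0.59,0],"spin":0},{"linear":[-3.7,0.59,0],"spin":0},{"linear":[-3.7,0.59,0],"spin":0},{"linear":[-3.7,0.59,0],"spin":0}]}}

```text
time: 2.83
tool_pos: [0.4141, 0.1156, 0.2548]
ee_rot: [3.14, 0.0, 1.909]
wrist_force: [1.2, 0.7, -0.8]
width: 0.0598
```

{"method": "play_rows", "body": {"rows": [{"linear":[-3.7,0.59,0.5],"spin":0},{"linear":[-3.7,0.59,0.5],"spin":0},{"linear":[-3.7,0.59,0.5],"spin":0},{"linear":[-3.7,0.59,0.5],"spin":0},{"linear":[-3.7,0.59,0.5],"spin":0},{"linear":[-3.7,0.59,0.5],"spin":0},{"linear":[-3.7,0.59,0.5],"spin":0},{"linear":[-3.7,0.59,0.5],"spin":0},{"linear":[-3.7,0.59,0.5],"spin":0},{"linear":[-3.7,0.59,0.5],"spin":0},{"linear":[-3.7,0.59,0.5],"spin":0},{"linear":[-3.7,0.59,0.5],"spin":0}]}}

```text
time: 3.83
tool_pos: [0.6285, -0.2797, 0.194]
ee_rot: [3.142, -0.0, 1.909]
wrist_force: [0.4, -0.3, 1.2]
width: 0.0599
```

```bash
python3 g.py 0.629 -0.279 0.12 109.5; python3 - <<'E'
from h import *
s=eyes.snapshot("scene"); save(s,"near1.png",(250,150,410,270),5); 
o=robot.get_obs(); print(w2px(s,o["tool_pos"]), [w2px(s,o["tool_pos"]-[0,0,.014])], w2px(s,[o["tool_pos"][0],o["tool_pos"][1],0.072]))
E
```

```text
t 3.83 pos [ 0.6285 -0.2797  0.194 ] yaw 109.39 w 0.0599 F [ 0.4 -0.3  1.2] j6 -0.84
spin -0.11 then linear cm [0.05 0.07 7.4 ]
[341.55153003 171.16503182] [array([341.22114601, 175.38545712])] [338.86483136 205.48573233]
```

View pics/near1.png

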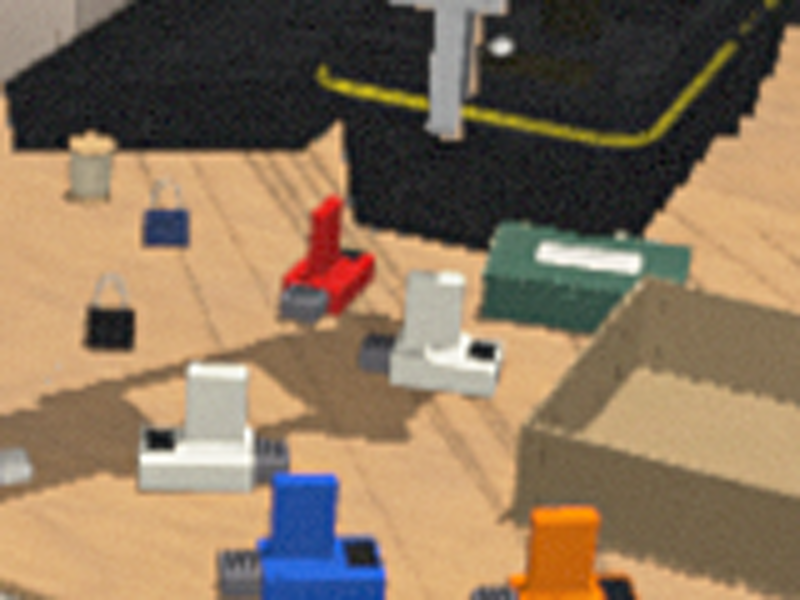

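{"method": "play_rows", "body": {"rows": [{"linear":[0.15,0,2.5],"spin":0},{"linear":[0.15,0,2.5],"spin":0},{"linear":[0,0,2.5],"spin":0},{"linear":[0,0,2.5],"spin":0},{"linear":[0,0,2],"spin":0},{"linear":[0,0,1.2],"spin":0},{"linear":[0,0,0.4],"spin":0},{"linear":[0,0,0],"spin":0}]}}

```text
time: 4.55
tool_pos: [0.6264, -0.2746, 0.0573]
ee_rot: [-3.14, -0.002, 1.91]
wrist_force: [-0.1, 0.1, -0.0]
width: 0.06
```

{"method": "play_rows", "body": {"rows": [{"linear":[0,0,0],"spin":0},{"linear":[0,0,0],"spin":0},{"linear":[0,0,0],"spin":0},{"linear":[0,0,0],"spin":0},{"linear":[0,0,0],"spin":0},{"linear":[0,0,0],"spin":0},{"linear":[0,0,0],"spin":0},{"linear":[0,0,0],"spin":0}], "claw": 0}}

```text
time: 5.22
tool_pos: [0.6269, -0.275, 0.0585]
ee_rot: [3.142, -0.0, 1.909]
wrist_force: [-0.8, -0.3, 0.8]
width: 0.0116
```

```bash
cat > ch.py <<'E'
# TCP target for logger (tilted 20deg) centre at channel (xc,yc), underside z=zc (m)
from h import *
import json,os
C=json.load(open("rail.json")) if os.path.exists("rail.json") else dict(x=.573,y=.197,yaw=-74.1,x0=-.111)
Rs=Rn.from_euler("z",C["yaw"],degrees=True).as_matrix(); c,s=np.cos(np.radians(20)),np.sin(np.radians(20))
Rc=Rs@np.array([[c,0,-s],[0,1,0],[s,0,c]]); O=Rs@np.array([C["x0"],0,.034])+[C["x"],C["y"],0]
H=.0635; A=0.0  # grip point height, along logger x
def tcp(xc,yc,zc): return O+Rc@np.array([xc-A,yc,zc+H])-[0,0,.005]
def inv(p): q=Rc.T@(np.array(p)+[0,0,.005]-O); return np.array([q[0]+A,q[1],q[2]-H])
E
python3 - <<'E'
from ch import *
print(O.round(4),Rc[:,0].round(3),Rc[:,2].round(3))
for a in((.15,0,.03),(.15,0,.06),(.29,0,.02),(.29,0,.002),(.06,0,.002)): print(a,tcp(*a).round(4))
E
```

```text
[0.5426 0.3038 0.034 ] [ 0.257 -0.904  0.342] [-0.094  0.329  0.94 ]
(0.15, 0, 0.03) [0.5724 0.1989 0.1682]
(0.15, 0, 0.06) [0.5696 0.2088 0.1964]
(0.29, 0, 0.02) [0.6094 0.0691 0.2067]
(0.29, 0, 0.002) [0.6111 0.0632 0.1897]
(0.06, 0, 0.002) [0.5519 0.2711 0.1111]
```

{"method": "play_rows", "body": {"rows": [{"linear":[0,0,-0.5],"spin":0},{"linear":[0,0,-2],"spin":0},{"linear":[0,0,-3],"spin":0},{"linear":[0,0,-3.5],"spin":0},{"linear":[0,0,-3.5],"spin":0},{"linear":[0,0,-3.5],"spin":0},{"linear":[0,0,-3],"spin":0},{"linear":[0,0,-1.5],"spin":3.5}]}}

```text
time: 5.88
tool_pos: [0.6277, -0.2754, 0.2694]
ee_rot: [3.136, 0.005, 1.847]
wrist_force: [0.2, 0.6, -0.1]
width: 0.0114
```

```bash
python3 - <<'E'
from ch import *
t=tcp(.15,0,.06); import subprocess
print(subprocess.run(["python3","g.py",*map(str,t),"105.9"],capture_output=True,text=True).stdout)
E
```

```text
t 5.88 pos [ 0.6277 -0.2754  0.2694] yaw 105.85 w 0.0114 F [ 0.2  0.6 -0.1] j6 -0.77
spin -0.05 then linear cm [48.16  7.68  7.3 ]
```

{"method": "play_rows", "body": {"rows": [{"linear":[2,0.32,0],"spin":0},{"linear":[3.9,0.62,0],"spin":0},{"linear":[3.9,0.62,0],"spin":0},{"linear":[3.9,0.62,0],"spin":0},{"linear":[3.9,0.62,0],"spin":0},{"linear":[3.9,0.62,0],"spin":0},{"linear":[3.9,0.62,0],"spin":0},{"linear":[3.9,0.62,0],"spin":0},{"linear":[3.9,0.62,0],"spin":0},{"linear":[3.9,0.62,0],"spin":0},{"linear":[3.9,0.62,0],"spin":0},{"linear":[3.9,0.62,0],"spin":0}]}}

```text
time: 6.88
tool_pos: [0.5717, 0.1781, 0.2635]
ee_rot: [-3.141, -0.0, 1.848]
wrist_force: [1.4, -0.1, -1.1]
width: 0.0114
```

{"method": "play_rows", "body": {"rows": [{"linear":[2,0.32,1],"spin":0},{"linear":[1.2,0.2,2],"spin":0},{"linear":[0,0,2],"spin":0},{"linear":[0,0,1.3],"spin":0},{"linear":[0,0,0.5],"spin":0},{"linear":[0,0,0],"spin":0},{"linear":[0,0,0],"spin":0}]}}

```text
time: 7.47
tool_pos: [0.5689, 0.2084, 0.1959]
ee_rot: [3.141, -0.0, 1.848]
wrist_force: [0.1, 0.4, -0.4]
width: 0.012
```

```bash
cat > look.py <<'E'
import sys
from ch import *
from fit import proj
def pane(s,win,k,lines):
    a,b,w,h=win; f=cv2.resize(s["frame"][b:b+h,a:a+w,::-1],None,fx=k,fy=k,interpolation=cv2.INTER_LANCZOS4)
    for p,q,col in lines:
        x=((proj(s,np.array([O+Rc@np.array(p),O+Rc@np.array(q)]))-[a-.5,b-.5])*k-.5).round().astype(int); cv2.line(f,tuple(map(int,x[0])),tuple(map(int,x[1])),col,1)
    return f
def look(name):
    T=eyes.snapshot("top");S=eyes.snapshot("scene")
    L=[((0,0,.03),(.26,0,.03),(0,0,255))]+[((x,-.0255,.03),(x,.0255,.03),(0,255,0)) for x in(0,.215)]
    cv2.imwrite("pics/"+name,np.hstack([pane(T,(145,170,66,90),6,L),pane(S,(170,110,66,90),6,L)]))
    return T,S
if __name__=="__main__":
    o=robot.get_obs(); print(o["time"],o["tool_pos"],inv(o["tool_pos"]).round(4),o["wrist_force"].round(1)); look(sys.argv[1])
E
python3 look.py l1.png
```

```text
7.4667 [0.56889132 0.20836793 0.19590963] [ 0.1501 -0.0008  0.0595] [ 0.1  0.4 -0.4]
```

View pics/l1.png

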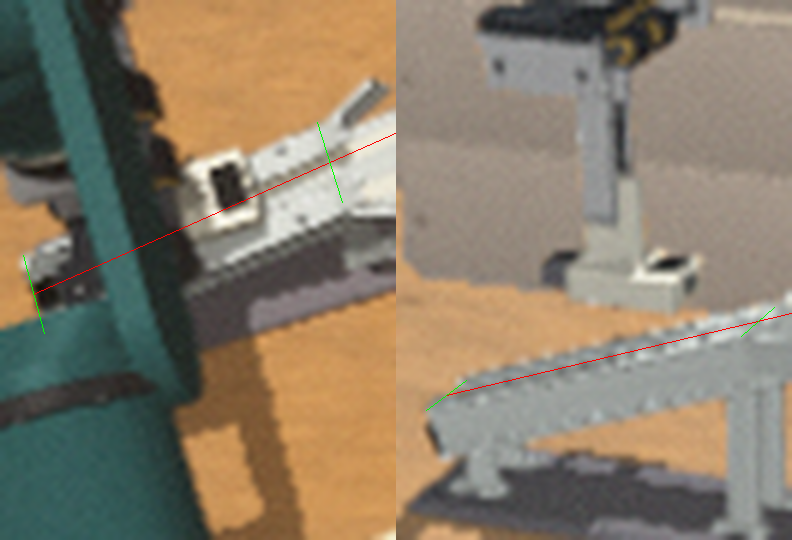

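{"method": "play_rows", "body": {"rows": [{"linear":[0,0,0.8],"spin":0},{"linear":[0,0,0.5],"spin":0},{"linear":[0,0,0.3],"spin":0},{"linear":[0,0,0.3],"spin":0},{"linear":[0,0,0],"spin":0}]}}

```text
time: 7.98
tool_pos: [0.5691, 0.2094, 0.178]
ee_rot: [3.139, -0.001, 1.849]
wrist_force: [0.2, 2.0, 2.7]
width: 0.0115
```

{"method": "play_rows", "body": {"rows": [{"linear":[0,0,0.3],"spin":0},{"linear":[0,0,0.2],"spin":0},{"linear":[0,0,0],"spin":0}]}}

```text
time: 8.23
tool_pos: [0.5696, 0.2109, 0.1754]
ee_rot: [3.135, -0.004, 1.85]
wrist_force: [-1.3, 4.2, 9.3]
width: 0.0115
```

{"method": "play_rows", "body": {"rows": [{"linear":[0,0,0.2],"spin":0},{"linear":[0,0,0.2],"spin":0},{"linear":[0,0,0],"spin":0}]}}

```text
time: 8.48
tool_pos: [0.5702, 0.2117, 0.1722]
ee_rot: [3.132, -0.004, 1.85]
wrist_force: [-1.2, 6.2, 11.2]
width: 0.0117
```

{"method": "play_rows", "body": {"rows": [{"linear":[0,0,0.2],"spin":0},{"linear":[0,0,0.2],"spin":0},{"linear":[0,0,0],"spin":0}]}}

```text
time: 8.73
tool_pos: [0.5702, 0.2114, 0.1678]
ee_rot: [3.133, -0.004, 1.85]
wrist_force: [-1.8, 5.6, 10.4]
width: 0.0117
```

{"method": "play_rows", "body": {"rows": [{"linear":[0,0,0.2],"spin":0},{"linear":[0,0,0.2],"spin":0},{"linear":[0,0,0],"spin":0}]}}

```text
time: 8.98
tool_pos: [0.57, 0.2109, 0.1632]
ee_rot: [3.134, -0.003, 1.85]
wrist_force: [-1.7, 5.0, 8.6]
width: 0.0117
```

{"method": "play_rows", "body": {"rows": [{"linear":[0,0,0.15],"spin":0},{"linear":[0,0,0.15],"spin":0},{"linear":[0,0,0],"spin":0}]}}

```text
time: 9.23
tool_pos: [0.5701, 0.2111, 0.1606]
ee_rot: [3.134, -0.004, 1.85]
wrist_force: [-0.4, 5.6, 9.4]
width: 0.0118
```

```bash
python3 look.py l2.png; python3 -c "
import cv2; f=cv2.imread('pics/l2.png'); cv2.imwrite('pics/l2b.png',cv2.resize(f[120:420,396:792],None,fx=2,fy=2,interpolation=2))"
```

```text
9.2333 [0.57012065 0.21113449 0.16061842] [0.1358 0.0011 0.0271] [-0.4  5.6  9.4]
```

View pics/l2b.png

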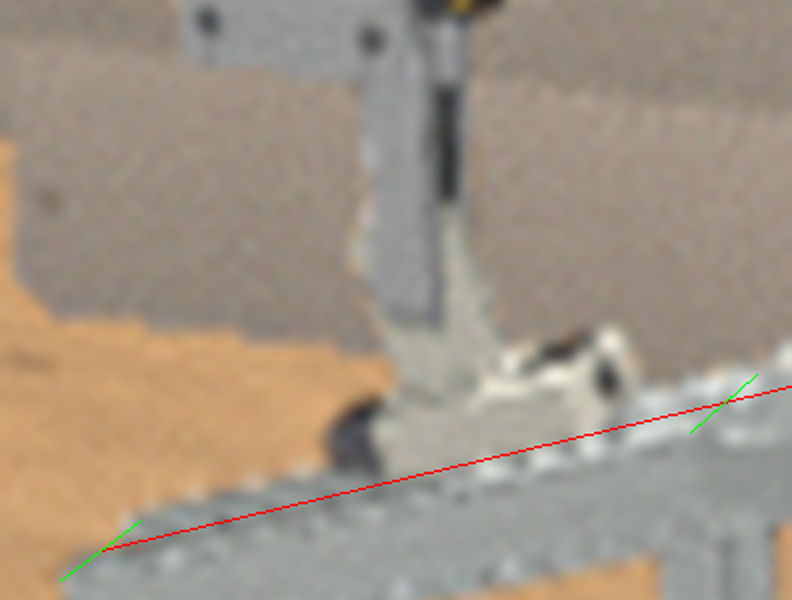

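{"method": "play_rows", "body": {"rows": [{"linear":[0,0,0.15],"spin":0},{"linear":[0,0,0.15],"spin":0},{"linear":[0,0,0],"spin":0}]}}

```text
time: 9.58
tool_pos: [0.5706, 0.2115, 0.1604]
ee_rot: [3.131, -0.004, 1.85]
wrist_force: [-3.6, 5.8, 16.7]
width: 0.0119
```

{"method": "play_rows", "body": {"rows": [{"linear":[0,0,-0.5],"spin":0},{"linear":[0,0,-1.5],"spin":0},{"linear":[0,0,-3],"spin":0},{"linear":[0,0,-2],"spin":0},{"linear":[-2,0,-1],"spin":0},{"linear":[-3.5,0,-1],"spin":0},{"linear":[-3.5,0,0],"spin":0},{"linear":[-3,0,0],"spin":0},{"linear":[-2,0,0],"spin":0},{"linear":[0,0,0],"spin":0}]}}

```text
time: 10.42
tool_pos: [0.6078, 0.0692, 0.2422]
ee_rot: [-3.139, 0.002, 1.843]
wrist_force: [-0.0, 0.1, -0.9]
width: 0.0118
```

```bash
sed -i 's/^H=.0635/H=.0604/' ch.py; cat > gc.py <<'E'
import sys,subprocess
from ch import *
t=tcp(*[float(v)/1000 for v in sys.argv[1:4]]); o=robot.get_obs(); print("chan now mm",(inv(o["tool_pos"])*1000).round(1), "force chan",(Rc.T@o["wrist_force"]).round(1))
print(subprocess.run(["python3","g.py",*map(str,t),"105.9"],capture_output=True,text=True).stdout)
E
python3 gc.py 295 0 15
```

```text
chan now mm [301.6  -1.5  56.6] force chan [-0.4  0.  -0.8]
t 10.42 pos [0.6078 0.0692 0.2422] yaw 105.58 w 0.0118 F [-0.   0.1 -0.9] j6 -0.25
spin -0.32 then linear cm [-0.8   0.15  4.14]
```

{"method": "play_rows", "body": {"rows": [{"linear":[-0.5,0.1,1],"spin":0},{"linear":[-0.3,0.05,2],"spin":0},{"linear":[0,0,1.1],"spin":0},{"linear":[0,0,0],"spin":0}]}}

```text
time: 10.75
tool_pos: [0.6085, 0.0674, 0.1974]
ee_rot: [-3.133, -0.003, 1.849]
wrist_force: [-0.8, 1.0, -2.5]
width: 0.0119
```

```bash
python3 gc.py 285 0 4;  python3 look.py l3.png
```

```text
chan now mm [288.2  -1.4  13.9] force chan [-2.  -0.5 -2. ]
t 10.75 pos [0.6085 0.0674 0.1974] yaw 105.96 w 0.0119 F [-0.8  1.  -2.5] j6 -0.26
spin 0.06 then linear cm [-0.04  0.14  1.04]

10.75 [0.6084637  0.06737298 0.19740709] [ 0.2882 -0.0014  0.0139] [-0.8  1.  -2.5]
```

View pics/l3.png

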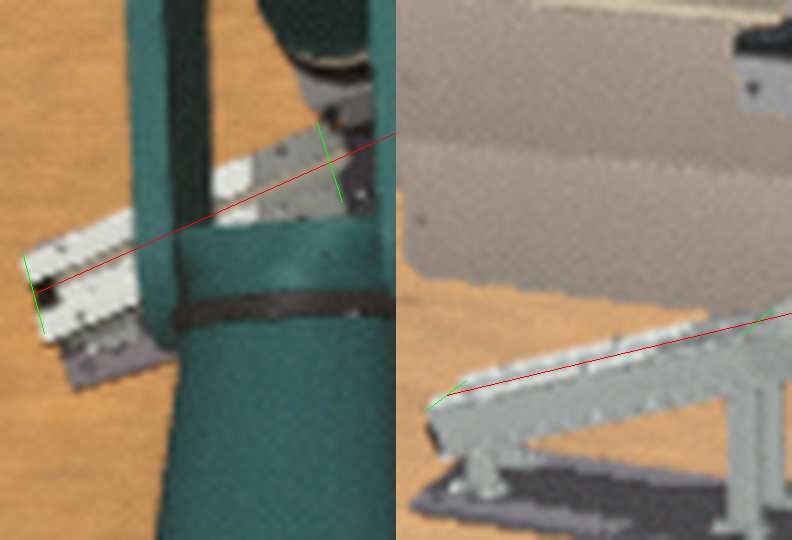

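{"method": "play_rows", "body": {"rows": [{"linear":[0,0.15,0.4],"spin":0},{"linear":[0,0.15,0.3],"spin":0},{"linear":[0,0,0.2],"spin":0},{"linear":[0,0,0],"spin":0},{"linear":[0,0,0],"spin":0}]}}

```text
time: 11.27
tool_pos: [0.6137, 0.0676, 0.1936]
ee_rot: [3.141, -0.0, 1.849]
wrist_force: [-0.6, 0.5, -1.9]
width: 0.0118
```

```bash
python3 gc.py 285 1.5 2
```

```text
chan now mm [288.1   3.7   9.9] force chan [-1.3 -0.4 -1.5]
t 11.27 pos [0.6137 0.0676 0.1936] yaw 105.92 w 0.0118 F [-0.6  0.5 -1.9] j6 -0.26
spin 0.02 then linear cm [ 0.02 -0.22  0.85]
```

{"method": "play_rows", "body": {"rows": [{"linear":[0,-0.2,0.3],"spin":0},{"linear":[0,0,0.3],"spin":0},{"linear":[0,0,0.1],"spin":0},{"linear":[0,0,0],"spin":0},{"linear":[0,0,0],"spin":0}]}}

```text
time: 11.68
tool_pos: [0.6116, 0.0668, 0.1863]
ee_rot: [-3.141, -0.0, 1.848]
wrist_force: [1.0, 0.3, -0.5]
width: 0.0119
```

```bash
python3 gc.py 260 1.5 2
```

```text
chan now mm [285.7   1.5   3. ] force chan [-0.2  1.1 -0.5]
t 11.68 pos [0.6116 0.0668 0.1863] yaw 105.9 w 0.0119 F [ 1.   0.3 -0.5] j6 -0.26
spin 0.0 then linear cm [2.38 0.   0.97]
```

{"method": "play_rows", "body": {"rows": [{"linear":[0.47,0,0.18],"spin":0},{"linear":[0.47,0,0.17],"spin":0},{"linear":[0.47,0,0.17],"spin":0},{"linear":[0.47,0,0.17],"spin":0},{"linear":[0.47,0,0.17],"spin":0},{"linear":[0,0,0],"spin":0}]}}

```text
time: 12.18
tool_pos: [0.6047, 0.0907, 0.1773]
ee_rot: [-3.141, -0.001, 1.85]
wrist_force: [0.4, 0.5, -2.4]
width: 0.0117
```

```bash
python3 gc.py 230 1.5 2
```

```text
chan now mm [259.2   1.3   3.1] force chan [-1.2  0.5 -2.2]
t 12.18 pos [0.6047 0.0907 0.1773] yaw 105.98 w 0.0117 F [ 0.4  0.5 -2.4] j6 -0.22
spin 0.08 then linear cm [2.71 0.02 1.1 ]
```

{"method": "play_rows", "body": {"rows": [{"linear":[0.47,0,0.17],"spin":0},{"linear":[0.47,0,0.17],"spin":0},{"linear":[0.47,0,0.17],"spin":0},{"linear":[0.47,0,0.17],"spin":0},{"linear":[0,0,0],"spin":0}]}}

```text
time: 12.6
tool_pos: [0.5993, 0.1084, 0.1705]
ee_rot: [-3.14, -0.001, 1.849]
wrist_force: [-0.9, 0.4, -2.8]
width: 0.0116
```

```bash
python3 gc.py 220 1.5 2
```

```text
chan now mm [239.5   1.1   3. ] force chan [-1.5 -0.7 -2.4]
t 12.6 pos [0.5993 0.1084 0.1705] yaw 105.96 w 0.0116 F [-0.9  0.4 -2.8] j6 -0.19
spin 0.06 then linear cm [1.8  0.04 0.76]
```

{"method": "play_rows", "body": {"rows": [{"linear":[0.47,0,0.18],"spin":0},{"linear":[0.47,0,0.18],"spin":0},{"linear":[0.47,0,0.18],"spin":0},{"linear":[0,0,0],"spin":0}]}}

```text
time: 12.93
tool_pos: [0.5951, 0.1222, 0.1647]
ee_rot: [-3.139, -0.002, 1.849]
wrist_force: [-4.1, -0.8, -1.8]
width: 0.0116
```

```bash
python3 gc.py 200 1.5 2
```

```text
chan now mm [224.    0.7   2.5] force chan [-1.  -4.2 -1.6]
t 12.93 pos [0.5951 0.1222 0.1647] yaw 105.96 w 0.0116 F [-4.1 -0.8 -1.8] j6 -0.17
spin 0.06 then linear cm [2.24 0.08 0.87]
```

{"method": "play_rows", "body": {"rows": [{"linear":[0.2,-0.1,0.08],"spin":0},{"linear":[0.47,0,0.17],"spin":0},{"linear":[0.47,0,0.17],"spin":0},{"linear":[0.47,0,0.17],"spin":0},{"linear":[0,0,0],"spin":0}]}}

```text
time: 13.35
tool_pos: [0.5906, 0.1376, 0.1594]
ee_rot: [3.142, -0.001, 1.849]
wrist_force: [-1.6, -0.5, -2.1]
width: 0.0117
```

```bash
python3 gc.py 180 0.5 2
```

```text
chan now mm [207.1   0.6   2.9] force chan [-0.7 -1.7 -1.9]
t 13.35 pos [0.5906 0.1376 0.1594] yaw 105.97 w 0.0117 F [-1.6 -0.5 -2.1] j6 -0.14
spin 0.07 then linear cm [ 2.52 -0.01  1.02]
```

{"method": "play_rows", "body": {"rows": [{"linear":[0.94,-0.05,0.34],"spin":0},{"linear":[0.94,0,0.34],"spin":0},{"linear":[0.94,0,0.34],"spin":0},{"linear":[0.94,0,0.34],"spin":0},{"linear":[0.94,0,0.34],"spin":0},{"linear":[0,0,0],"spin":0}]}}

```text
time: 13.85
tool_pos: [0.5766, 0.1838, 0.1418]
ee_rot: [-3.141, -0.001, 1.851]
wrist_force: [0.0, -1.0, -1.7]
width: 0.012
```

```bash
python3 gc.py 60 0.5 2
```

```text
chan now mm [ 1.558e+02 -1.000e-01  2.900e+00] force chan [ 0.3 -0.3 -2. ]
t 13.85 pos [0.5766 0.1838 0.1418] yaw 106.05 w 0.012 F [ 0.  -1.  -1.7] j6 -0.07
spin 0.15 then linear cm [8.97 0.06 3.36]
```

{"method": "play_rows", "body": {"rows": [{"linear":[0.94,0,0.34],"spin":0},{"linear":[0.94,0,0.34],"spin":0},{"linear":[0.94,0,0.34],"spin":0},{"linear":[0.94,0,0.34],"spin":0},{"linear":[0.94,0,0.34],"spin":0},{"linear":[0.94,0,0.34],"spin":0},{"linear":[0.94,0,0.34],"spin":0},{"linear":[0.94,0,0.34],"spin":0},{"linear":[0,0,0],"spin":0}]}}

```text
time: 14.6
tool_pos: [0.5557, 0.2556, 0.1144]
ee_rot: [-3.14, -0.001, 1.85]
wrist_force: [0.4, -0.2, -2.0]
width: 0.0122
```

{"method": "play_rows", "body": {"rows": [{"linear":[0,0,0],"spin":0},{"linear":[0,0,0],"spin":0},{"linear":[0,0,0],"spin":0},{"linear":[0,0,0],"spin":0},{"linear":[0,0,0],"spin":0},{"linear":[0,0,0],"spin":0}], "claw": 3}}

```text
time: 15.1
tool_pos: [0.5572, 0.2534, 0.116]
ee_rot: [3.141, -0.0, 1.848]
wrist_force: [0.7, -0.0, -0.1]
width: 0.03
```

{"method": "play_rows", "body": {"rows": [{"linear":[0,0,-1],"spin":0},{"linear":[0,0,-3],"spin":0},{"linear":[0,0,-4],"spin":0},{"linear":[0,0,-4],"spin":0},{"linear":[0,0,-3],"spin":0}]}}

```text
time: 15.52
tool_pos: [0.5573, 0.2538, 0.2704]
ee_rot: [3.137, -0.0, 1.848]
wrist_force: [0.3, 0.7, 0.3]
width: 0.0301
```

```bash
python3 gc.py 135 0 2; python3 look.py l4.png;  python3 - <<'E'
from ch import *
# targets for near logger
import subprocess
print(subprocess.run(["python3","g.py","0.437","-0.231","0.2","-58.5"],capture_output=True,text=True).stdout)
E
```

```text
chan now mm [131.5   0.5 148.6] force chan [-0.4  0.5  0.5]
t 15.52 pos [0.5573 0.2538 0.2704] yaw 105.9 w 0.0301 F [0.3 0.7 0.3] j6 0.06
spin -0.0 then linear cm [-5.34 -0.05 13.66]

15.5167 [0.557307   0.25377215 0.27040908] [0.1315 0.0005 0.1486] [0.3 0.7 0.3]
t 15.62 pos [0.5593 0.2545 0.275 ] yaw 105.9 w 0.0295 F [-0.1 -0.1  0.8] j6 0.06
spin 164.4 then linear cm [35.  35.8  7.5]
```

View pics/l4.png

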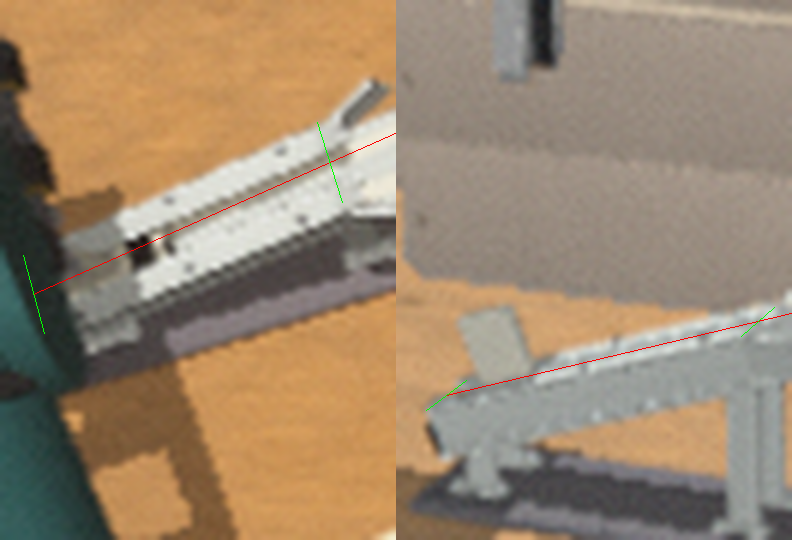

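```bash
python3 g.py 0.437 -0.231 0.2 105.9
```

```text
t 15.62 pos [0.5593 0.2545 0.275 ] yaw 105.9 w 0.0295 F [-0.1 -0.1  0.8] j6 0.06
spin -0.0 then linear cm [-43.34 -25.07   7.5 ]
```

{"method": "play_rows", "body": {"rows": [{"linear":[-3.33,-1.93,0],"spin":0},{"linear":[-3.33,-1.93,0],"spin":0},{"linear":[-3.33,-1.93,0],"spin":0},{"linear":[-3.33,-1.93,0],"spin":0},{"linear":[-3.33,-1.93,0],"spin":0},{"linear":[-3.33,-1.93,0],"spin":0},{"linear":[-3.33,-1.93,0],"spin":0},{"linear":[-3.33,-1.93,0],"spin":0},{"linear":[-3.33,-1.93,0],"spin":0},{"linear":[-3.33,-1.93,0],"spin":0},{"linear":[-3.33,-1.93,0],"spin":0},{"linear":[-3.33,-1.93,0],"spin":0}], "claw": 6}}

```text
time: 16.62
tool_pos: [0.4425, -0.1956, 0.2655]
ee_rot: [3.142, -0.0, 1.848]
wrist_force: [0.3, -0.5, -0.1]
width: 0.0603
```

{"method": "play_rows", "body": {"rows": [{"linear":[-3.3,-1.9,0],"spin":0},{"linear":[0,0,0],"spin":7.1},{"linear":[0,0,0],"spin":7.1},{"linear":[0,0,0],"spin":7.1},{"linear":[0,0,0],"spin":7.1},{"linear":[0,0,0],"spin":7.1},{"linear":[0,0,0],"spin":7.1},{"linear":[0,0,0],"spin":7.1},{"linear":[0,0,0],"spin":7.1},{"linear":[0,0,0],"spin":7.1},{"linear":[0,0,0],"spin":7.1},{"linear":[0,0,0],"spin":7.1}]}}

```text
time: 17.62
tool_pos: [0.4341, -0.2309, 0.2652]
ee_rot: [-3.141, 0.0, 0.479]
wrist_force: [-0.0, -0.7, 0.7]
width: 0.06
```

{"method": "play_rows", "body": {"rows": [{"linear":[0,0,0.4],"spin":7.1},{"linear":[0,0,0.4],"spin":7.1},{"linear":[0,0,0.4],"spin":7.1},{"linear":[0,0,0.4],"spin":7.1},{"linear":[0,0,0.4],"spin":7.1},{"linear":[0,0,0.4],"spin":7.1},{"linear":[0,0,0.4],"spin":7.1},{"linear":[0,0,0.4],"spin":7.1},{"linear":[0,0,0.4],"spin":7.1},{"linear":[0,0,0.4],"spin":7.1},{"linear":[0,0,0.4],"spin":7.1},{"linear":[0,0,0.4],"spin":7.1}]}}

```text
time: 18.62
tool_pos: [0.4341, -0.2308, 0.217]
ee_rot: [3.141, 0.001, -1.008]
wrist_force: [0.4, -0.8, 0.8]
width: 0.0595
```

```bash
python3 g.py 0.4375 -0.231 0.058 -58.5; python3 - <<'E'
from h import *
s=eyes.snapshot("scene"); save(s,"near2.png",(240,150,400,270),5)
o=robot.get_obs(); print([(w2px(s,[0.4375,-0.231,0.072])-[240,150])*5])
E
```

```text
t 18.62 pos [ 0.4341 -0.2308  0.217 ] yaw -57.75 w 0.0595 F [ 0.4 -0.8  0.8] j6 1.97
spin 0.75 then linear cm [ 0.19 -0.28 15.9 ]
[array([263.09994894, 369.476327  ])]
```

View pics/near2.png

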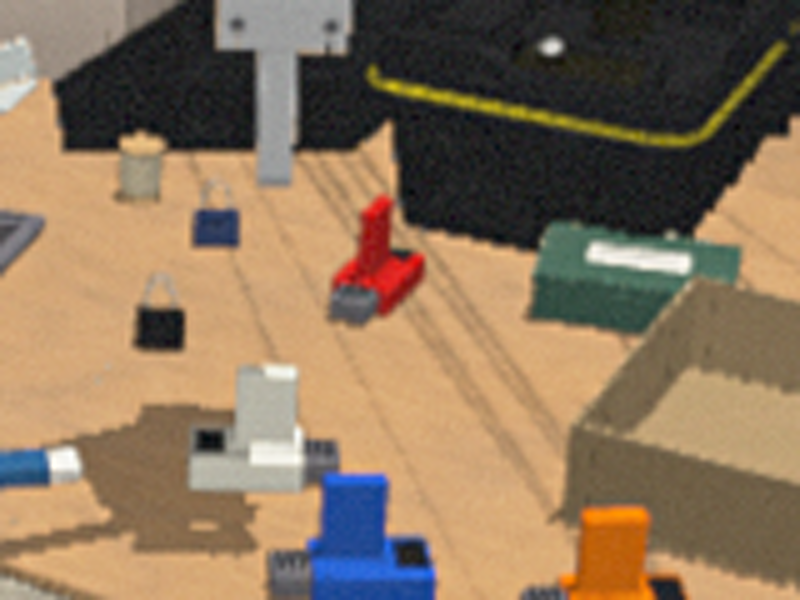

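{"method": "play_rows", "body": {"rows": [{"linear":[0.4,-0.3,2],"spin":0.7},{"linear":[0,0,3],"spin":0},{"linear":[0,0,3],"spin":0},{"linear":[0,0,3],"spin":0},{"linear":[0,0,2.5],"spin":0},{"linear":[0,0,1.5],"spin":0},{"linear":[0,0,0.8],"spin":0},{"linear":[0,0,0],"spin":0}]}}

```text
time: 19.33
tool_pos: [0.4377, -0.2318, 0.0574]
ee_rot: [3.14, 0.004, -1.013]
wrist_force: [-0.3, -0.3, -0.1]
width: 0.0598
```

{"method": "play_rows", "body": {"rows": [{"linear":[0,0,0],"spin":0},{"linear":[0,0,0],"spin":0},{"linear":[0,0,0],"spin":0},{"linear":[0,0,0],"spin":0},{"linear":[0,0,0],"spin":0},{"linear":[0,0,0],"spin":0},{"linear":[0,0,0],"spin":0},{"linear":[0,0,0],"spin":0}], "claw": 0}}

```text
time: 20.0
tool_pos: [0.4392, -0.2328, 0.0597]
ee_rot: [-3.141, -0.0, -1.014]
wrist_force: [-0.5, 0.8, 1.4]
width: 0.0116
```

{"method": "play_rows", "body": {"rows": [{"linear":[0,0,-0.5],"spin":0},{"linear":[0,0,-2],"spin":0},{"linear":[0,0,-3.5],"spin":0},{"linear":[0,0,-3.5],"spin":0},{"linear":[0,0,-3.5],"spin":0},{"linear":[0,0,-3.5],"spin":0},{"linear":[0,0,-3],"spin":0},{"linear":[0,0,-1.5],"spin":-3},{"linear":[0,0,0],"spin":-7.1},{"linear":[0,0,0],"spin":-7.1},{"linear":[0,0,0],"spin":-7.1},{"linear":[0,0,0],"spin":-7.1}]}}

```text
time: 21.0
tool_pos: [0.439, -0.2327, 0.2697]
ee_rot: [-3.141, 0.0, -0.46]
wrist_force: [-0.5, -0.2, -0.5]
width: 0.0119
```

{"method": "play_rows", "body": {"rows": [{"linear":[0,0,0],"spin":-7.1},{"linear":[0,0,0],"spin":-7.1},{"linear":[0,0,0],"spin":-7.1},{"linear":[0,0,0],"spin":-7.1},{"linear":[0,0,0],"spin":-7.1},{"linear":[0,0,0],"spin":-7.1},{"linear":[0,0,0],"spin":-7.1},{"linear":[0,0,0],"spin":-7.1},{"linear":[0,0,0],"spin":-7.1},{"linear":[0,0,0],"spin":-7.1},{"linear":[0,0,0],"spin":-7.1},{"linear":[0,0,0],"spin":-7.1}]}}

```text
time: 22.0
tool_pos: [0.4389, -0.2326, 0.2694]
ee_rot: [-3.141, -0.0, 1.027]
wrist_force: [-0.2, -0.1, -0.7]
width: 0.0119
```

{"method": "play_rows", "body": {"rows": [{"linear":[0,0,0],"spin":-7.1},{"linear":[0,0,0],"spin":-7.1},{"linear":[0,0,0],"spin":-7.1},{"linear":[0,0,0],"spin":-7.1},{"linear":[0,0,0],"spin":-7.1},{"linear":[0,0,0],"spin":-7.1},{"linear":[0,0,0],"spin":-5},{"linear":[0,0,0],"spin":0}]}}

```text
time: 22.67
tool_pos: [0.4389, -0.2326, 0.2694]
ee_rot: [-3.141, -0.001, 1.853]
wrist_force: [-0.1, -0.7, -1.7]
width: 0.0115
```

```bash
sed -i 's/^H=.0604/H=.0625/' ch.py; python3 gc.py 165 0 60
```

```text
chan now mm [ 540.3 -246.6   -3.3] force chan [ 0.  -0.3 -1.8]
t 22.67 pos [ 0.4389 -0.2326  0.2694] yaw 106.18 w 0.0115 F [-0.1 -0.7 -1.7] j6 -0.88
spin 0.28 then linear cm [37.43 24.66  6.89]
```

{"method": "play_rows", "body": {"rows": [{"linear":[1.5,1,0],"spin":0.3},{"linear":[3.26,2.15,0],"spin":0},{"linear":[3.26,2.15,0],"spin":0},{"linear":[3.26,2.15,0],"spin":0},{"linear":[3.26,2.15,0],"spin":0},{"linear":[3.26,2.15,0],"spin":0},{"linear":[3.26,2.15,0],"spin":0},{"linear":[3.26,2.15,0],"spin":0},{"linear":[3.26,2.15,0],"spin":0},{"linear":[3.26,2.15,0],"spin":0},{"linear":[3.26,2.15,0],"spin":0},{"linear":[3.26,2.15,0],"spin":0}]}}

```text
time: 23.67
tool_pos: [0.5746, 0.1959, 0.2695]
ee_rot: [-3.141, 0.0, 1.844]
wrist_force: [0.1, -0.9, -1.0]
width: 0.0116
```

{"method": "play_rows", "body": {"rows": [{"linear":[0,0,2],"spin":0},{"linear":[0,0,2.5],"spin":0},{"linear":[0,0,1.5],"spin":0},{"linear":[0,0,0.5],"spin":0},{"linear":[0,0,0],"spin":0},{"linear":[0,0,0],"spin":0}]}}

```text
time: 24.17
tool_pos: [0.5747, 0.1938, 0.2052]
ee_rot: [3.141, -0.0, 1.845]
wrist_force: [0.3, -0.4, -0.3]
width: 0.0118
```

```bash
python3 gc.py 155 0 30
```

```text
chan now mm [167.9   0.7  63.9] force chan [ 0.3  0.2 -0.4]
t 24.17 pos [0.5747 0.1938 0.2052] yaw 105.73 w 0.0118 F [ 0.3 -0.4 -0.3] j6 -0.04
spin -0.17 then linear cm [ 0.05 -0.07  3.63]
```

{"method": "play_rows", "body": {"rows": [{"linear":[0,0,0.8],"spin":0},{"linear":[0,0,0.6],"spin":0},{"linear":[0,0,0.4],"spin":0},{"linear":[0,0,0.2],"spin":0},{"linear":[0,0,0.2],"spin":0},{"linear":[0,0,0.2],"spin":0},{"linear":[0,0,0.2],"spin":0},{"linear":[0,0,0.2],"spin":0},{"linear":[0,0,0.2],"spin":0},{"linear":[0,0,0.2],"spin":0},{"linear":[0,0,0],"spin":0}]}}

```text
time: 25.08
tool_pos: [0.5762, 0.1972, 0.1781]
ee_rot: [3.131, -0.004, 1.849]
wrist_force: [-1.6, 5.5, 10.6]
width: 0.0122
```

{"method": "play_rows", "body": {"rows": [{"linear":[0,0,0.2],"spin":0},{"linear":[0,0,0.2],"spin":0},{"linear":[0,0,0],"spin":0}]}}

```text
time: 25.33
tool_pos: [0.5761, 0.1968, 0.1736]
ee_rot: [3.132, -0.004, 1.848]
wrist_force: [-0.8, 5.4, 11.0]
width: 0.0118
```

```bash
python3 gc.py 155 0 30
```

```text
chan now mm [154.7   3.   35. ] force chan [-1.3  0.7 12.2]
t 25.33 pos [0.5761 0.1968 0.1736] yaw 105.9 w 0.0118 F [-0.8  5.4 11. ] j6 -0.04
spin 0.0 then linear cm [-0.2  -0.3   0.46]
```

{"method": "play_rows", "body": {"rows": [{"linear":[0,0,0.2],"spin":0},{"linear":[0,0,0.2],"spin":0},{"linear":[0,0,0.1],"spin":0},{"linear":[0,0,0],"spin":0}]}}

```text
time: 25.67
tool_pos: [0.576, 0.1965, 0.168]
ee_rot: [3.133, -0.003, 1.848]
wrist_force: [-1.2, 4.8, 9.0]
width: 0.0115
```

{"method": "play_rows", "body": {"rows": [{"linear":[0,0,0.15],"spin":0},{"linear":[0,0,0.1],"spin":0},{"linear":[0,0,0],"spin":0}]}}

```text
time: 25.92
tool_pos: [0.5761, 0.1967, 0.1673]
ee_rot: [3.132, -0.004, 1.848]
wrist_force: [-2.0, 4.1, 13.8]
width: 0.0118
```

{"method": "play_rows", "body": {"rows": [{"linear":[0,0,0.15],"spin":0},{"linear":[0,0,0.1],"spin":0},{"linear":[0,0,0],"spin":0}]}}

```text
time: 26.17
tool_pos: [0.5766, 0.1971, 0.1671]
ee_rot: [3.129, -0.004, 1.848]
wrist_force: [-3.3, 6.2, 19.7]
width: 0.0117
```

```bash
python3 gc.py 155 0 30
```

```text
chan now mm [152.3   3.5  29. ] force chan [ 0.3 -1.5 20.9]
t 26.17 pos [0.5766 0.1971 0.1671] yaw 105.88 w 0.0117 F [-3.3  6.2 19.7] j6 -0.04
spin -0.02 then linear cm [-0.22 -0.35 -0.18]
```

{"method": "play_rows", "body": {"rows": [{"linear":[0,0,-0.5],"spin":0},{"linear":[0,-0.1,-1.5],"spin":0},{"linear":[0,-0.1,-3],"spin":0},{"linear":[0,0,-2],"spin":0},{"linear":[-2,0,-1],"spin":0},{"linear":[-3.5,0,0],"spin":0},{"linear":[-3.5,0,0],"spin":0},{"linear":[-2.5,0,0],"spin":0},{"linear":[-1,0,0],"spin":0},{"linear":[0,0,0],"spin":0},{"linear":[0,0,0],"spin":0}]}}

```text
time: 27.08
tool_pos: [0.6064, 0.0734, 0.2382]
ee_rot: [-3.141, -0.001, 1.846]
wrist_force: [-0.1, -0.3, -1.5]
width: 0.0116
```

```bash
sed -i 's/^H=.0625/H=.0612/' ch.py; python3 gc.py 288 0 10
```

```text
chan now mm [296.2  -1.7  53.6] force chan [-0.3 -0.2 -1.5]
t 27.08 pos [0.6064 0.0734 0.2382] yaw 105.77 w 0.0116 F [-0.1 -0.3 -1.5] j6 -0.25
spin -0.13 then linear cm [-0.72  0.17  4.38]
```

{"method": "play_rows", "body": {"rows": [{"linear":[-0.5,0.1,1.2],"spin":0},{"linear":[-0.2,0.1,1.8],"spin":0},{"linear":[0,0,1.1],"spin":0},{"linear":[0,0,0.3],"spin":0},{"linear":[0,0,0],"spin":0},{"linear":[0,0,0],"spin":0}]}}

```text
time: 27.58
tool_pos: [0.6103, 0.0676, 0.1945]
ee_rot: [-3.141, -0.0, 1.848]
wrist_force: [-0.1, -0.2, -0.6]
width: 0.012
```

```bash
python3 gc.py 283 0 3
```

```text
chan now mm [287.5   0.4  10.3] force chan [-0.1 -0.1 -0.6]
t 27.58 pos [0.6103 0.0676 0.1945] yaw 105.86 w 0.012 F [-0.1 -0.2 -0.6] j6 -0.26
spin -0.04 then linear cm [ 0.17 -0.04  0.84]
```

{"method": "play_rows", "body": {"rows": [{"linear":[0.17,-0.05,0.4],"spin":0},{"linear":[0,0,0.4],"spin":0},{"linear":[0.47,0,0.17],"spin":0},{"linear":[0.47,0,0.17],"spin":0},{"linear":[0.47,0,0.17],"spin":0},{"linear":[0.47,0,0.17],"spin":0},{"linear":[0.47,0,0.17],"spin":0},{"linear":[0,0,0],"spin":0},{"linear":[0,0,0],"spin":0}]}}

```text
time: 28.33
tool_pos: [0.6029, 0.0914, 0.178]
ee_rot: [-3.141, 0.0, 1.847]
wrist_force: [-0.4, -0.5, -1.2]
width: 0.0121
```

```bash
python3 gc.py 230 0 3
```

```text
chan now mm [ 2.584e+02 -2.000e-01  3.300e+00] force chan [-0.1 -0.5 -1.2]
t 28.33 pos [0.6029 0.0914 0.178 ] yaw 105.85 w 0.0121 F [-0.4 -0.5 -1.2] j6 -0.22
spin -0.05 then linear cm [2.66 0.02 1.  ]
```

{"method": "play_rows", "body": {"rows": [{"linear":[0.47,0,0.17],"spin":0},{"linear":[0.47,0,0.17],"spin":0},{"linear":[0.47,0,0.17],"spin":0},{"linear":[0.47,0,0.18],"spin":0},{"linear":[0.47,0,0.18],"spin":0},{"linear":[0,0,0],"spin":0}]}}

```text
time: 28.83
tool_pos: [0.5961, 0.1147, 0.1688]
ee_rot: [-3.141, -0.001, 1.848]
wrist_force: [-1.3, 0.1, -0.6]
width: 0.012
```

```bash
python3 gc.py 200 0 2.5
```

```text
chan now mm [232.4  -0.3   2.9] force chan [-0.6 -1.2 -0.4]
t 28.83 pos [0.5961 0.1147 0.1688] yaw 105.87 w 0.012 F [-1.3  0.1 -0.6] j6 -0.18
spin -0.03 then linear cm [3.03 0.03 1.15]
```

{"method": "play_rows", "body": {"rows": [{"linear":[0.47,0,0.17],"spin":0},{"linear":[0.47,0,0.17],"spin":0},{"linear":[0.47,0,0.17],"spin":0},{"linear":[0.47,0,0.17],"spin":0},{"linear":[0.47,0,0.17],"spin":0},{"linear":[0.47,0,0.17],"spin":0},{"linear":[0,0,0],"spin":0}]}}

```text
time: 29.42
tool_pos: [0.5884, 0.1417, 0.1586]
ee_rot: [-3.141, -0.001, 1.848]
wrist_force: [0.2, 0.6, -2.0]
width: 0.0123
```

```bash
python3 gc.py 150 0 2.5
```

```text
chan now mm [202.6  -0.3   3. ] force chan [-1.1  0.4 -1.7]
t 29.42 pos [0.5884 0.1417 0.1586] yaw 105.87 w 0.0123 F [ 0.2  0.6 -2. ] j6 -0.13
spin -0.03 then linear cm [4.92 0.03 1.85]
```

{"method": "play_rows", "body": {"rows": [{"linear":[0.7,0,0.26],"spin":0},{"linear":[0.7,0,0.26],"spin":0},{"linear":[0.7,0,0.26],"spin":0},{"linear":[0.7,0,0.26],"spin":0},{"linear":[0.7,0,0.26],"spin":0},{"linear":[0.7,0,0.26],"spin":0},{"linear":[0,0,0],"spin":0},{"linear":[0,0,0],"spin":0}]}}

```text
time: 30.08
tool_pos: [0.5773, 0.1816, 0.1432]
ee_rot: [-3.141, 0.0, 1.848]
wrist_force: [0.1, 0.1, -1.2]
width: 0.012
```

{"method": "play_rows", "body": {"rows": [{"linear":[0,0,0],"spin":0},{"linear":[0,0,0],"spin":0},{"linear":[0,0,0],"spin":0},{"linear":[0,0,0],"spin":0},{"linear":[0,0,0],"spin":0},{"linear":[0,0,0],"spin":0}], "claw": 3}}

```text
time: 30.58
tool_pos: [0.5777, 0.181, 0.1438]
ee_rot: [3.141, -0.0, 1.846]
wrist_force: [0.2, 0.1, 0.2]
width: 0.0303
```

{"method": "play_rows", "body": {"rows": [{"linear":[0,0,-1],"spin":0},{"linear":[0,0,-3],"spin":0},{"linear":[0,0,-4],"spin":0},{"linear":[-2,0,-3],"spin":0},{"linear":[-4,0,0],"spin":0},{"linear":[-4,0,0],"spin":0},{"linear":[-4,0,0],"spin":0},{"linear":[-4,0,0],"spin":0},{"linear":[-4,0,0],"spin":0},{"linear":[-4,0,0],"spin":0},{"linear":[-4,0,0],"spin":0},{"linear":[0,0,0],"spin":0}]}}

```text
time: 31.58
tool_pos: [0.6599, -0.1154, 0.2527]
ee_rot: [-3.14, 0.003, 1.838]
wrist_force: [-0.7, 0.8, -0.0]
width: 0.0298
```

```bash
sed -i 's/(0,.215)\]/(0,.027,.063,.117,.153,.18,.215)]/' look.py; python3 look.py l5.png
```

```text
31.5833 [ 0.65991419 -0.11535111  0.25273513] [ 4.855e-01 -2.000e-03  2.000e-04] [-0.7  0.8 -0. ]
```

View pics/l5.png

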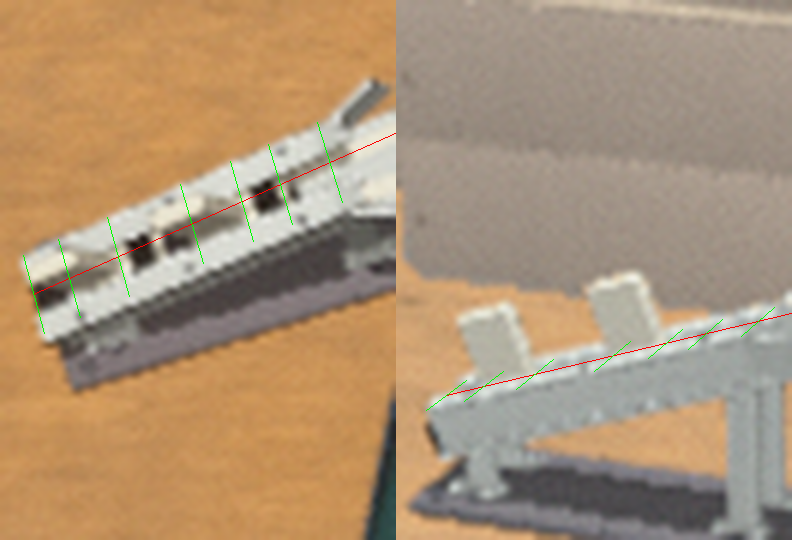

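```bash
python3 -c "
from bench import robot; print(robot.get_obs()['time'],robot.close_job())"
```

```text
the job is handed in; nothing more can be done
31.6833 None
```

Both white loggers are in the rail, noses down the slope and fins standing up through the slot, and I handed the job in at 31.7 s. It reported no verdict.

**What I did:** The tool can only point straight down. So I gripped each logger by its fin and pressed it flush on top of the rail's lips to tip it to the 20° slope. I then fed it in through the mouth and let go near its place, so that it slid the last bit itself. The steady press to tip a logger read about 10 N at the wrist, with a peak of about 20 N once it lay flush. Side force during insertion stayed under 5 N.

**Last checks (from the final pictures):**
- **Spacing:** the fins measure about 88 mm apart, where 90 mm means the second is closed up against the first. The dark tail windows lie where they should.
- **Position along the rail:** both fins appear about 3.5 mm towards the stop compared with my rail model. The shift is the same for both, so I take it as error in my estimate of the rail's position. It is also within the 14 mm tolerance.
- **Gripper:** it was open and clear of everything.
- **Clips, loupe and eraser:** I never worked near them and saw no contact, but I did not measure their positions again at the end.

**Where readings disagreed:** the two cameras differed by about 5–10 mm in world x for the same objects. I relied mainly on the top view and set the final side-to-side alignment by wrist force.

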